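Find the empty compartment by pressing its lid

TASK

Three compartments of the supplies chest are packed solid and one is nearly empty: gently press the end of one lid after another with the fingertips until you find the one that rocks, then push that end on down until the lid is tipped well past 45 degrees, and leave it open like that, with the hand clear, ready for loading. Only press and push: do not force the lids that stay firm, and neither pick up nor shift the things standing around.

Things in the scene. Friction and masses are not known exactly. Their poses are not given: they have to be found in the camera images.
- chest: Fixed wooden chest, 230 (x) x 484 (y) x 105 high. Origin on the bench under the middle of the row of lids; x points from the front wall to a flat 72 mm deep far ledge, y along the row, z up. Four compartments at y = 177, 59, -59, -177 mm, x = 0, openings 144 (x) x 106 (y), about 85 deep, shut by four identical flush wooden lids; three are packed with timber, one (it varies) nearly empty.
- lid_a (a joint): Tilt of the leftmost (+y side as the robot sees it) lid, rad: 0 shut and flush, positive with its near (front, -x) end down inside and far end up, negative the other way; range -1.4 to 1.4. Lid 140 (x) x 102 (y) x 10 thick, top 105 above the bench, on a stiff pivot along y through its centre (100 up). Over packed timber it gives less than 0.05 rad to a light press; the free one rocks under about 3 N at a dot and stays where left.
- lid_a_near (a point): Blue dot (18 mm across) on the top face of the leftmost (+y side as the robot sees it) lid near its front end, 45 mm from the pivot on the robot's side; moves with the lid.
- lid_a_far (a point): The like blue dot near the lid's far end, 45 mm beyond the pivot; moves with the lid.
- lid_b (a joint): Tilt of the second from the left lid, rad: 0 shut and flush, positive with its near (front, -x) end down inside and far end up, negative the other way; range -1.4 to 1.4. Lid 140 (x) x 102 (y) x 10 thick, top 105 above the bench, on a stiff pivot along y through its centre (100 up). Over packed timber it gives less than 0.05 rad to a light press; the free one rocks under about 3 N at a dot and stays where left.
- lid_b_near (a point): Blue dot (18 mm across) on the top face of the second from the left lid near its front end, 45 mm from the pivot on the robot's side; moves with the lid.
- lid_b_far (a point): The like blue dot near the lid's far end, 45 mm beyond the pivot; moves with the lid.
- lid_c (a joint): Tilt of the third from the left lid, rad: 0 shut and flush, positive with its near (front, -x) end down inside and far end up, negative the other way; range -1.4 to 1.4. Lid 140 (x) x 102 (y) x 10 thick, top 105 above the bench, on a stiff pivot along y through its centre (100 up). Over packed timber it gives less than 0.05 rad to a light press; the free one rocks under about 3 N at a dot and stays where left.
- lid_c_near (a point): Blue dot (18 mm across) on the top face of the third from the left lid near its front end, 45 mm from the pivot on the robot's side; moves with the lid.
- lid_c_far (a point): The like blue dot near the lid's far end, 45 mm beyond the pivot; moves with the lid.
- lid_d (a joint): Tilt of the rightmost (-y side) lid, rad: 0 shut and flush, positive with its near (front, -x) end down inside and far end up, negative the other way; range -1.4 to 1.4. Lid 140 (x) x 102 (y) x 10 thick, top 105 above the bench, on a stiff pivot along y through its centre (100 up). Over packed timber it gives less than 0.05 rad to a light press; the free one rocks under about 3 N at a dot and stays where left.
- lid_d_near (a point): Blue dot (18 mm across) on the top face of the rightmost (-y side) lid near its front end, 45 mm from the pivot on the robot's side; moves with the lid.
- lid_d_far (a point): The like blue dot near the lid's far end, 45 mm beyond the pivot; moves with the lid.
- paint_jar: Small glass paint jar with red cap, 46 across x 60 high, standing on the chest's far ledge. Origin under its base. Bystander.
- tin: Small tin, 44 across x 45 high, yellow label, standing on the chest's far ledge. Origin under its base. Bystander.
- tape_roll: Roll of tape lying flat on the bench before the chest, 84 across x 25 high. Origin under its centre. Bystander.
- wedge_block: Red painted wooden block on the bench before the chest, 35 x 120 x 30 high. Origin under its centre. Bystander.
- glue_bottle: White glue bottle with orange cap on the bench left of the chest, 56 across x 130 high. Origin under its base. Bystander.
- mug: Blue mug on the bench right of the chest, 76 across x 85 high, with a handle. Origin under its base. Bystander.

How it is judged:
By the outcome, as a careful person would: the job done as asked, in the order asked, and still so for the second after the job is handed in, with the robot touching nothing.
It also fails if it takes over 48 s, if anything falls off the work surface, if the arm or the gripper's body presses on something with over 40 N, if the wrist force passes 120 N, or if a joint passes its speed limit or range.

ROBOT

A 7-joint arm with a two-finger parallel gripper is mounted at the origin on the work surface. World frame = base frame: x ahead of the robot, y to its left, z up, the work surface at z = 0. Lengths are in m, angles in rad, forces in N, time in s.
With the tool pointing down it reaches from about 0.425 to 0.925 m from the base axis. Payload 6.8 kg.
Tool frame: the origin (TCP) lies at the very end of the fingers, on their centre line; the grasp point (between the pads) lies 19 mm behind it; z points along the fingers, y is the direction in which the jaws open and shut (so a half turn about z gives the same grasp; the last joint's range is limited). The gripper opens to 85 mm and grips with 20 to 120 N. Pads are 22 mm wide; open, the fingers measure 114 mm over their backs; the gripper's body (76 mm by 85 mm) begins 54 mm behind the grasp point. The pads swing forward as they close: fully open they stand 13 mm farther back than shut.
Start: joints at [-1.272, 0.477, 0.022, 1.555, -0.011, 1.109, -0.083], TCP at [0.267, 0.62, 0.231] pointing down, gripper open.
Joint ranges: [-2.96, 2.96], [-0.34, 2.1], [-1.41, 1.46], [0.24, 2.44], [-1.37, 4.51], [0.17, 1.92], [-2.96, 2.96]. Speed limits (rad/s): [2.39, 2.39, 3.14, 3.14, 3.14, 3.14, 3.14].

INTERFACE

Orientations are given as a unit quaternion [w, x, y, z].
In Python, from station import bot gives the robot as it stands.
- The arm moves only by the tool move_arm, never from a script. Its argument "commands" is text: rows parted by semicolons, each of 7 numbers parted by spaces: the opening, from 0 (shut) to 1 (fully open), then the shift along the tool's x, y, z in cm, then the turn, a rotation vector about the tool's x, y, z in degrees. In form: gripper tx ty tz rx ry rz; .... A call has 1 to 12 rows; each row shifts and turns the commanded pose from where the row before left it, along the tool's axes as they then stand; what a row does not reach is not made up. A row lasts 1/12 s, in which the tool goes at most 41.7 mm and 7.16 degrees, less where a joint would pass 70% of its speed; a pose out of reach is approached as far as the arm can. A call with a gripper value outside its range is refused whole. The fingers move at their own pace and stop on an object; "force" is the grip in N (left out, the last holds). Time passes only in rows, so rows that do not move let the fingers close. It gives the time, the measured TCP pose, the force and the opening at its end, in the units of the state.
- bot.get_obs(): the state, without advancing time (a new reading comes with each control period).
- bot.read_camera(name): name is "side" or "top" or "wrist"; returns a dict with "img" (480x640x3 uint8, red, green, blue), "K" (3x3 intrinsics, pixels), "rvec" (rotation vector, rad) and "tvec" (3), from world to camera coordinates, as OpenCV has them; the wrist camera has in their place "hand_eye" (4x4, takes a point from camera to tool coordinates, whose origin is the TCP and whose axes are the flange's). Camera axes: x right, y down, z forward; pixel columns grow to the right and rows downward; lengths in m; the calibration is good to about 2 mm. A picture is of the moment at which its call begins: read the wrist's pose just before it. There is no depth.
- bot.hand_in(): hands the job in, once; it reports no verdict.
The state is a dict: "t": time; "q": joint angles; "joint_vel": joint speeds; "joint_torque": joint torques, N m; "eef_pos": TCP position; "tool_rot": TCP orientation; "contact_force": force on the tool from outside, world axes, zero at the start; "torque": the same for the moment, N m; "gripper_width": opening from 0.0 (shut) to 1.0 (fully open).
Only numpy, scipy, OpenCV 4.12 (cv2) and the standard library are available. Lean on these libraries where they do the work, as an engineer would, in place of code of your own. Each camera call takes 0.05 s, during which the arm holds its last target. There are 200 camera calls.

## Working session

There is one attempt and no reset: what is moved stays moved. The work goes in short steps, Python scripts to look and compute and a tool call to move; the robot and the scene stay as the last step left them, time stands still between calls to the robot, and variables do not carry over. Pictures are saved under pics/ and viewed, about 8 in all and at most 12, crops included, and the job is handed in when it is done.

Besides the shell and the picture viewer there is one more tool, called by a JSON object that holds its "api" and its "payload". move_arm: Moves the arm, as the interface text tells. Its arguments: {"type":"object","properties":{"commands":{"type":"string"},"force":{"type":"number"}},"required":["commands"]}

```bash
mkdir -p pics; ls; python3 - <<'E'
from station import bot
import cv2,numpy as np,pickle
o=bot.get_obs();print({k:np.round(v,3) for k,v in o.items()})
d={n:bot.read_camera(n) for n in("top","side")}
pickle.dump(d,open('cams.pkl','wb'))
for n in d: cv2.imwrite(f'pics/{n}0.png',d[n]['img'][:,:,::-1])
E
```

```text
pics
{'t': np.float64(0.0), 'q': array([-1.272,  0.478,  0.022,  1.556, -0.012,  1.109, -0.083]), 'joint_vel': array([ 0.001, -0.001,  0.002, -0.001,  0.   , -0.001, -0.001]), 'joint_torque': array([ 1.0000e-03, -5.9645e+01,  1.6090e+00, -2.8120e+01,  1.3000e-02,
        9.0000e-03, -0.0000e+00]), 'eef_pos': array([0.267, 0.619, 0.23 ]), 'tool_rot': array([-0.   ,  0.202,  0.979, -0.001]), 'contact_force': array([-0.101, -0.531,  0.733]), 'torque': array([ 0.039,  0.024, -0.036]), 'gripper_width': np.float64(0.998)}
```

View pics/top0.png

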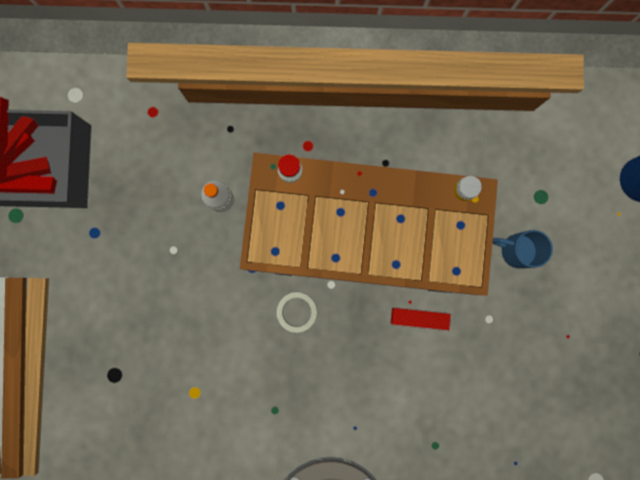

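View pics/side0.png

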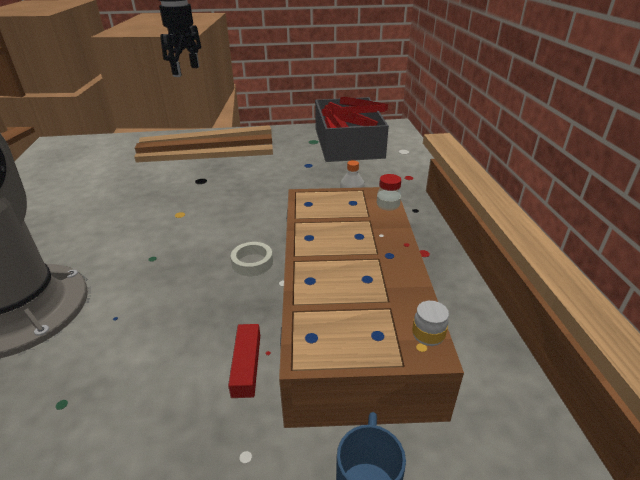

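Both views show the chest, slightly yawed, with four lids and their blue dots: near row at about (275,251)…(456,271) and far row at (280,205)…(460,225) in the top picture. The jar and tin stand on the far ledge, and the tape and red block are in front. Next I measure the dots.

```bash
cat > h.py <<'E'
import cv2,numpy as np
from scipy.spatial.transform import Rotation as R
def ray(c,uv,z):
    Rm=cv2.Rodrigues(np.array(c['rvec'],float))[0];t=np.array(c['tvec'],float).ravel()
    o=-Rm.T@t; d=Rm.T@np.linalg.inv(c['K'])@np.array([*uv,1.])
    return o+d*(z-o[2])/d[2]
def proj(c,p): return cv2.projectPoints(np.array(p,float).reshape(-1,1,3),np.array(c['rvec'],float),np.array(c['tvec'],float),np.array(c['K'],float),None)[0].reshape(-1,2)
def blue(img,amin=15,amax=400):
    h=cv2.cvtColor(img,cv2.COLOR_RGB2HSV); m=cv2.inRange(h,(105,120,50),(125,255,255))
    n,_,s,c=cv2.connectedComponentsWithStats(m)
    return [(c[i],s[i,4]) for i in range(1,n) if amin<s[i,4]<amax]
E
python3 - <<'E'
from h import *;import pickle
d=pickle.load(open('cams.pkl','rb'))
for n in d:
    print(n)
    for c,a in blue(d[n]['img']):
        p=ray(d[n],c,.105)
        if .4<p[0]<.95 and abs(p[1])<.4: print(np.round(c,1),a,np.round(p,4))
E
```

```text
top
[372.5 192.5] 32 [ 0.6601 -0.068   0.105 ]
[280.  205.2] 41 [0.6306 0.1123 0.105 ]
[340.  211.8] 41 [ 0.6206 -0.0051  0.105 ]
[400.1 218.3] 39 [ 0.6106 -0.1228  0.105 ]
[460.2 224.9] 40 [ 0.6003 -0.2406  0.105 ]
[274.8 251.1] 40 [0.5409 0.1199 0.105 ]
[335.  257.7] 40 [0.5307 0.0028 0.105 ]
[395.7 264.1] 39 [ 0.5209 -0.1154  0.105 ]
[455.9 270.8] 40 [ 0.5105 -0.2328  0.105 ]
side
[308.3 165.1] 17 [0.5597 0.2958 0.105 ]
[352.9 202.6] 22 [0.6317 0.1131 0.105 ]
[308.  203.6] 22 [0.5416 0.1211 0.105 ]
[359.  236.1] 35 [ 0.6212 -0.0045  0.105 ]
[309.  237.5] 32 [0.5316 0.003  0.105 ]
[389.3 255.4] 32 [ 0.6611 -0.0673  0.105 ]
[366.9 278.9] 52 [ 0.6107 -0.1223  0.105 ]
[309.7 280.5] 51 [ 0.5209 -0.1145  0.105 ]
[377.3 335.2] 87 [ 0.6004 -0.2399  0.105 ]
[311.3 337.6] 85 [ 0.5108 -0.2325  0.105 ]
```

{"api": "move_arm", "payload": {"commands": "0 0 0 0 0 0 -6.2; 0 0 0 0 0 0 -6.2; 0 0 0 0 0 0 -6.1; 0 -2 -3 0 0 0 0; 0 -2 -3 0 0 0 0; 0 -2 -3 0 0 0 0; 0 -2 -3 0 0 0 0; 0 -2 -3 0 0 0 0; 0 -2 -3 0 0 0 0; 0 -2 -3 0 0 0 0; 0 -2 -3 0 0 0 0; 0 -2 -3 0 0 0 0", "force": 40}}

```text
t: 1.1
eef_pos: [0.4242, 0.3339, 0.2311]
tool_rot: [-0.0, 0.042, 0.999, -0.0]
contact_force: [1.0, 0.5, -0.3]
gripper_width: 0.006
```

{"api": "move_arm", "payload": {"commands": "0 -2.1 -3.2 0 0 0 0; 0 -2.1 -3.2 0 0 0 0; 0 -2.1 -3.2 0 0 0 0; 0 -2.1 -3.2 0 0 0 0; 0 -2.1 -3.2 0 0 0 0; 0 -2 -3 0 0 0 0; 0 0 0 3 0 0 0; 0 0 0 3 0 0 0; 0 0 0 3 0 0 0; 0 0 0 0 0 0 0; 0 0 0 0 0 0 0; 0 0 0 0 0 0 0"}}

```text
t: 2.1
eef_pos: [0.5332, 0.1363, 0.1426]
tool_rot: [0.001, 0.042, 0.999, 0.0]
contact_force: [0.3, 0.4, 0.6]
gripper_width: -0.003
```

```bash
cat > w.py <<'E'
from h import *; from station import bot; import sys
o=bot.get_obs();c=bot.read_camera('wrist');cv2.imwrite(sys.argv[1],c['img'][:,:,::-1])
w,x,y,z=o['tool_rot'];Rt=R.from_quat([x,y,z,w]).as_matrix();H=np.array(c['hand_eye'])
print(o['t'],np.round(o['eef_pos'],4),np.round(o['contact_force'],1))
for uv,a in blue(c['img'],100,20000):
    d=Rt@H[:3,:3]@np.linalg.inv(c['K'])@np.array([*uv,1.]);p=Rt@H[:3,3]+o['eef_pos']
    print(np.round(uv),a,np.round(p+d*(.105-p[2])/d[2],4))
E
python3 w.py pics/w1.png
```

```text
2.1 [0.5332 0.1363 0.1426] [0.3 0.4 0.6]
[378. 171.] 127 [0.4894 0.1624 0.105 ]
[ 54. 284.] 949 [0.5315 0.0019 0.105 ]
[293. 282.] 706 [0.5401 0.1183 0.105 ]
```

View pics/w1.png

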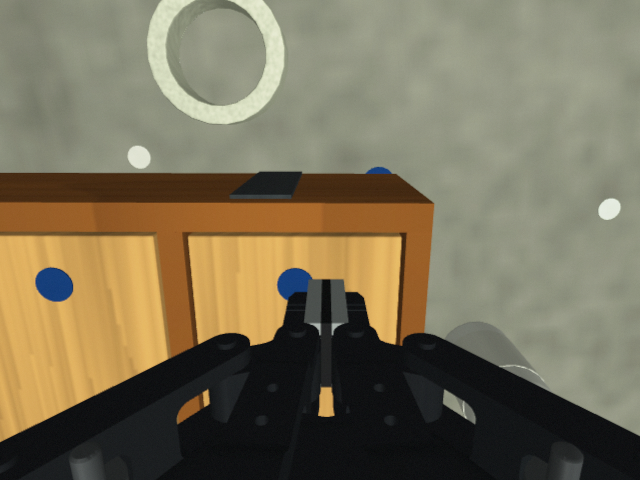

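The wrist view confirms the lid A near dot at (0.540, 0.119), partly under the shut fingers. Now I centre on it and come down.

{"api": "move_arm", "payload": {"commands": "0 -0.9 -1.6 0 0 0 0; 0 0 0 0 0 0 0; 0 0 0 1 0 0 0; 0 0 0 1 0 0 0; 0 0 0 1 0 0 0; 0 0 0 0.5 0 0 0; 0 0 0 0 0 0 0; 0 0 0 0 0 0 0"}}

```text
t: 2.82
eef_pos: [0.5395, 0.1197, 0.1054]
tool_rot: [-0.001, 0.042, 0.999, -0.0]
contact_force: [-0.3, 0.3, -0.0]
gripper_width: 0.001
```

{"api": "move_arm", "payload": {"commands": "0 0 0 0.1 0 0 0; 0 0 0 0.1 0 0 0; 0 0 0 0.1 0 0 0; 0 0 0 0.1 0 0 0; 0 0 0 0 0 0 0; 0 0 0 0 0 0 0"}}

```text
t: 3.32
eef_pos: [0.54, 0.1195, 0.104]
tool_rot: [-0.0, 0.042, 0.999, 0.0]
contact_force: [-6.8, -0.7, 17.5]
gripper_width: -0.001
```

Lid A holds at 17 N, so it's firm. I lift and go to B.

{"api": "move_arm", "payload": {"commands": "0 0 0 -2 0 0 0; 0 -0.1 -2.8 0 0 0 0; 0 0 -3 0 0 0 0; 0 0 -3 0 0 0 0; 0 0 -2.9 0 0 0 0; 0 0 0 0 0 0 0; 0 0 0 1 0 0 0; 0 0 0 0.6 0 0 0; 0 0 0 0 0 0 0; 0 0 0 0 0 0 0"}}

```text
t: 4.15
eef_pos: [0.5308, 0.0041, 0.1054]
tool_rot: [-0.001, 0.041, 0.999, 0.0]
contact_force: [-0.5, 0.2, 0.2]
gripper_width: 0.0
```

{"api": "move_arm", "payload": {"commands": "0 0 0 0.1 0 0 0; 0 0 0 0.1 0 0 0; 0 0 0 0 0 0 0; 0 0 0 0 0 0 0"}}

```text
t: 4.48
eef_pos: [0.5313, 0.0029, 0.1043]
tool_rot: [0.0, 0.042, 0.999, 0.0]
contact_force: [0.2, -1.2, -0.1]
gripper_width: 0.005
```

{"api": "move_arm", "payload": {"commands": "0 0 0 0.1 0 0 0; 0 0 0 0.1 0 0 0; 0 0 0 0 0 0 0; 0 0 0 0 0 0 0"}}

```text
t: 4.82
eef_pos: [0.5312, 0.0028, 0.1023]
tool_rot: [0.0, 0.042, 0.999, 0.0]
contact_force: [-0.4, 2.2, 2.1]
gripper_width: -0.001
```

{"api": "move_arm", "payload": {"commands": "0 0 0 0.1 0 0 0; 0 0 0 0 0 0 0; 0 0 0 0 0 0 0"}}

```text
t: 5.07
eef_pos: [0.5312, 0.0028, 0.1012]
tool_rot: [-0.0, 0.042, 0.999, 0.0]
contact_force: [-0.6, 1.2, 2.1]
gripper_width: -0.003
```

{"api": "move_arm", "payload": {"commands": "0 0 0 0.1 0 0 0; 0 0 0 0.1 0 0 0; 0 0 0 0 0 0 0; 0 0 0 0 0 0 0"}}

```text
t: 5.4
eef_pos: [0.5312, 0.0027, 0.0992]
tool_rot: [-0.0, 0.042, 0.999, 0.0]
contact_force: [-1.2, 2.2, 1.4]
gripper_width: 0.0
```

Lid B rocks: it has sunk 6 mm under about 2 N. Now I push it on down, leaning the hand back 10°.

{"api": "move_arm", "payload": {"commands": "0 0 0 0 0 -5 0; 0 0 0 0 0 -5 0; 0 0.08 0 0.48 0 0 0; 0 0.08 0 0.48 0 0 0; 0 0.08 0 0.48 0 0 0; 0 0.08 0 0.48 0 0 0; 0 0.08 0 0.48 0 0 0; 0 0.08 0 0.48 0 0 0; 0 0 0 0 0 0 0; 0 0 0 0 0 0 0"}}

```text
t: 6.23
eef_pos: [0.5312, 0.0027, 0.0693]
tool_rot: [0.086, 0.042, 0.995, -0.004]
contact_force: [-0.5, 1.1, 0.5]
gripper_width: -0.0
```

```bash
cat > s.py <<'E'
from h import *; from station import bot; import sys
o=bot.get_obs();c=bot.read_camera('side');cv2.imwrite(sys.argv[1],cv2.resize(c['img'][140:400,200:500],None,fx=2,fy=2)[:,:,::-1])
P=np.array([.576,-.0013]);X=np.array([.9963,-.086])
d=o['eef_pos'][:2]-P
print(o['t'],'chest x',d@X,'y',d@np.array([.086,.9963]),'z',o['eef_pos'][2],np.round(o['contact_force'],1))
E
python3 s.py pics/s1.png
```

```text
6.2333 chest x -0.04501594076809239 y 0.00016940847385942242 z 0.06931713794401999 [-0.5  1.1  0.5]
```

View pics/s1.png

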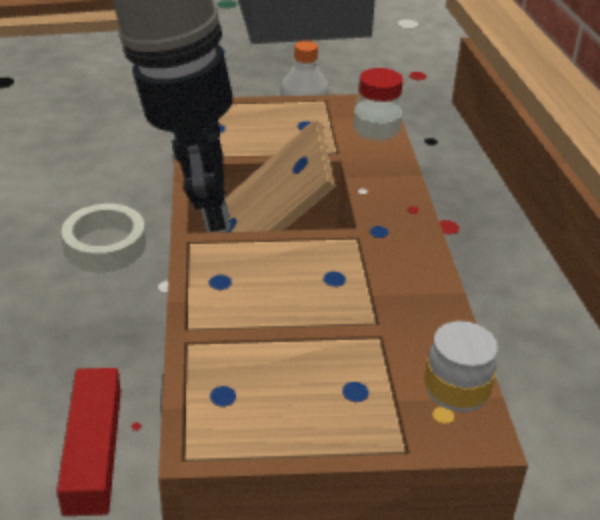

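Lid B is tipped about 40° and its neighbours are flush. I keep pushing, inward and down.

{"api": "move_arm", "payload": {"commands": "0 -0.06 0 0.37 0 0 0; 0 -0.06 0 0.37 0 0 0; 0 -0.06 0 0.37 0 0 0; 0 -0.06 0 0.37 0 0 0; 0 -0.18 0 0.13 0 0 0; 0 -0.18 0 0.13 0 0 0; 0 -0.18 0 0.13 0 0 0; 0 0 0 0 0 0 0; 0 0 0 0 0 0 0"}}

```text
t: 7.03
eef_pos: [0.5417, 0.0016, 0.0526]
tool_rot: [0.086, 0.042, 0.995, -0.004]
contact_force: [-2.0, -0.7, 0.1]
gripper_width: 0.001
```

```bash
python3 s.py pics/s2.png
```

```text
7.0333 chest x -0.03438191591092446 y -5.0740977199412174e-05 z 0.05256532315682644 [-2.  -0.7  0.1]
```

View pics/s2.png

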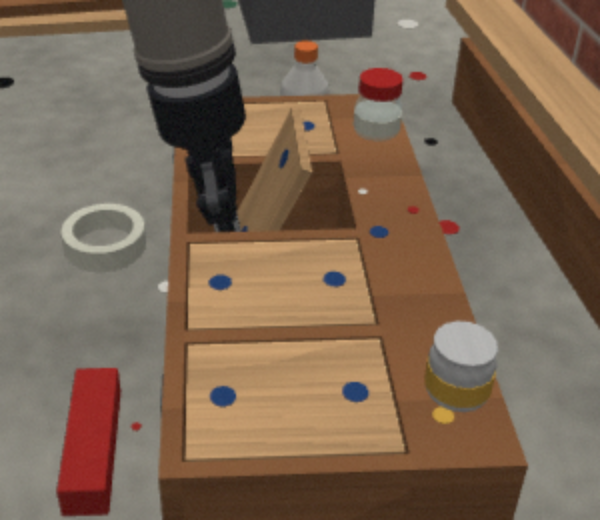

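{"api": "move_arm", "payload": {"commands": "0 -0.2 0 0.03 0 0 0; 0 -0.2 0 0.03 0 0 0; 0 0 0 0 0 0 0; 0 0.4 0 -0.05 0 0 0; 0 0.5 0 -0.1 0 0 0; 0 0 0 -1 0 0 0; 0 0 0 -2 0 0 0; 0 0 0 -3 0 0 0; 0 0 0 -4 0 0 0; 0 0 0 -4 0 0 0; 0 0 0 -4 0 0 0; 0 0 0 0 0 0 0"}}

```text
t: 8.08
eef_pos: [0.5098, 0.005, 0.2392]
tool_rot: [0.094, 0.042, 0.995, -0.002]
contact_force: [1.6, -0.0, 0.2]
gripper_width: -0.0
```

{"api": "move_arm", "payload": {"commands": "0 3 0 0 0 0 0; 0 3 0 0 0 0 0; 0 3 0 0 0 0 0; 0 0 0 0 0 0 0; 0 0 0 0 0 0 0; 0 0 0 0 0 0 0; 0 0 0 0 0 0 0"}}

```text
t: 8.67
eef_pos: [0.4194, 0.0123, 0.2157]
tool_rot: [0.088, 0.042, 0.995, -0.003]
contact_force: [-0.3, 0.7, -0.1]
gripper_width: 0.002
```

```bash
python3 s.py pics/s3.png; python3 - <<'E'
from h import *;from station import bot;import pickle
c=bot.read_camera('side');d0=pickle.load(open('cams.pkl','rb'))['side']
for uv,a in blue(c['img'],8):
    p=ray(c,uv,.105)
    if .4<p[0]<.95 and abs(p[1])<.4: print(np.round(uv,1),a,np.round(p[:2],4))
X=np.array([.9963,-.086,0]);P=np.array([.576,-.0013,.1])
for g in (50,55,60,65,70,75):
    t=np.radians(g);q=P+X*(.045*np.cos(t)-.005*np.sin(t))+np.array([0,0,.045*np.sin(t)+.005*np.cos(t)])
    print(g,np.round(proj(c,q),1))
E
```

```text
8.6667 chest x -0.15719886502930766 y 3.819892925039682e-05 z 0.21566526539268083 [-0.3  0.7 -0.1]
[308.3 165.1] 17 [0.5597 0.2958]
[352.8 202.4] 22 [0.6317 0.1142]
[307.8 204. ] 20 [0.5412 0.1199]
[339.6 218.1] 9 [0.596  0.0594]
[389.2 255.3] 32 [ 0.6609 -0.067 ]
[367.  278.9] 51 [ 0.6109 -0.1223]
[309.7 280.5] 51 [ 0.5209 -0.1145]
[377.3 335.2] 86 [ 0.6005 -0.2398]
[311.3 337.6] 85 [ 0.5108 -0.2325]
50 [[348.4 221.3]]
55 [[346.5 220.4]]
60 [[344.5 219.6]]
65 [[342.4 219. ]]
70 [[340.2 218.5]]
75 [[338.  218.2]]
```

View pics/s3.png

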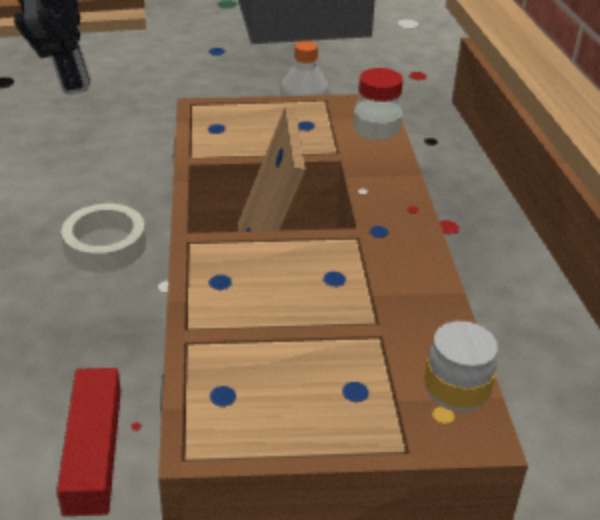

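The lid stands at about 70° with the hand clear, the other lids are flush and the bystanders haven't moved. I'm handing in.

```bash
python3 -c "
from station import bot
print(bot.hand_in())"
```

```text
the job is handed in; nothing more can be done
None
```

The free lid was lid B, second from the left, and it is now open at about 70° with the hand clear. I handed the job in shortly after 8.7 s on the robot's clock.

- **Finding it:** I pressed lid A's near end first. It stayed firm, giving about 1.4 mm. That press reached 17.5 N, harder than the light touch I intended. Lid B then rocked under about 2 N. I did not press lids C and D, since B was already found.
- **Opening it:** I pushed B's near end on down with the fingertips and then backed the hand away.
- **Last checks:** In the side camera, B's far dot sits where a lid tilted 70–72° would put it. The dots on A, C and D were within about 1 mm of where they started. The jar, tin, tape, block and glue bottle looked undisturbed. The mug was outside that last picture, and the arm never went near it. The force on the tool read about zero, and no check disagreed.

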